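# Screw the camera onto the microscope head and square it up

### The arm

A 7-joint arm with a two-finger parallel gripper is mounted at the origin on the work surface. World frame = base frame: x ahead of the robot, y to its left, z up, the work surface at z = 0. Lengths are in m, angles in rad, forces in N, time in s.
With the tool pointing down it reaches from about 0.35 to 0.9 m from the base axis. Payload 19.9 kg.
Tool frame: the origin (TCP) lies on the front face of the gripper's body, between the roots of the fingers; the fingertips stand 73 mm ahead of it and the grasp point (between the pads) lies 54 mm ahead of it; z points along the fingers, y is the direction in which the jaws open and shut (so a half turn about z gives the same grasp; the last joint's range is limited). The gripper opens to 85 mm and grips with 20 to 120 N. Pads are 22 mm wide; open, the fingers measure 114 mm over their backs; the gripper's body (76 mm by 85 mm) begins 54 mm behind the grasp point. The pads swing forward as they close: fully open they stand 13 mm farther back than shut.
Start: joints at [-1.383, 0.417, -0.01, 1.614, 0.005, 1.111, -0.053], TCP at [0.142, 0.609, 0.304] pointing down, gripper open.
Joint ranges: [-2.81, 2.81], [-0.39, 2.02], [-1.27, 1.25], [0.06, 2.57], [-1.19, 4.33], [0.19, 2], [-2.82, 2.82]. Speed limits (rad/s): [1.89, 1.89, 2.39, 2.39, 3.01, 3.01, 3.01].

### API

Orientations are given as a 3x3 rotation matrix whose columns are the frame's x, y, z axes.
In Python, from bench import manip gives the robot as it stands. The module is installed in compiled form; this text tells all that it offers.
- The arm moves only by the tool arm_command, never from a script. Its argument "increments" is a list of rows, each a list of 7 numbers: the finger opening in mm, from 0 to 85.4, then the shift along the tool's x, y, z in mm, then the turn, a rotation vector about the tool's x, y, z in degrees. In form: [[gripper, dx, dy, dz, wx, wy, wz], ...]. A call has 1 to 10 rows; each row shifts and turns the pose as measured when the row begins, along the tool's axes as they then stand; what a row does not reach is not made up. A row lasts 1/12 s, in which the tool goes at most 41.7 mm and 7.16 degrees, less where a joint would pass 70% of its speed; a pose out of reach is approached as far as the arm can. A call with a gripper value outside its range is refused whole. The fingers move at their own pace and stop on an object; "newtons" is the grip in N (left out, the last holds). Time passes only in rows, so rows that do not move let the fingers close. It gives the time, the measured TCP pose, the force and the opening at its end, in the units of the state.
- manip.get_state(): the state, without advancing time (a new reading comes with each control period).
- manip.snapshot(name): name is "scene" or "side" or "wrist"; returns (picture, depth): 384x512x3 uint8, red, green, blue; 384x512 float32, m along the optical axis (not along the pixel's ray), 0 where there is no reading.
- manip.get_calibration(name): a dict with "intrinsics" (3x3 intrinsics, pixels), "pose" (4x4, takes a point from camera to world coordinates); the wrist camera has in their place "hand_eye" (4x4, takes a point from camera to tool coordinates, whose origin is the TCP and whose axes are the flange's). Camera axes: x right, y down, z forward; pixel columns grow to the right and rows downward; lengths in m; the calibration is good to about 2 mm. A picture is of the moment at which its call begins: read the wrist's pose just before it. get_calibration takes no time and is no camera call.
- manip.close_job(): hands the job in, once; it reports no verdict.
The state is a dict: "time": time; "qpos": joint angles; "qd": joint speeds; "tau": joint torques, N m; "ee_pos": TCP position; "eef_rot": TCP orientation; "ft_force": force on the tool from outside, world axes, zero at the start; "moment": the same for the moment, N m; "width": finger opening in m.
Only numpy, scipy, OpenCV 4.12 (cv2) and the standard library are available. Lean on these libraries where they do the work, as an engineer would, in place of code of your own. Each camera call takes 0.05 s, during which the arm holds its last target. There are 200 camera calls.

### The job

Take the camera out of its parking stand and fit it on the upward port of the microscope viewing head: with the nose in the port, turn it clockwise under a light push until its cross key drops into the slots of the threaded sleeve, then keep screwing it clockwise, following it down, until the camera's long sides run parallel to the line of sight of the head's eyepieces. There is no stop at that point. Leave the camera fully seated, square and released; never press or twist it hard against the port, and leave the other things where they are.

Things in the scene. Friction and masses are not known exactly. Their poses are not given: they have to be found in the camera images.
- camera_mid (a point): Centre of the housing of the loose camera: grey box 60 (x) x 40 (y) x 45 mm high (z up), 0.2 to 0.4 kg; grasp it across the 40 mm. Its flat underside is 22.5 mm below. Under it, on the axis, a steel nose 26 mm across with tapered tip, ending 38.5 mm below this point, and right under the underside a steel cross key along x: 42 long, 5.5 wide, 6 mm high. Starts nose down in the stand.
- camera: The camera itself: axes of camera_mid, origin at the centre of its underside. Either way round is equally good (half-turn symmetry).
- port (a point): Point on the port's axis, fixed to the head, about 125 mm above the bench: the lowest height the rim of the port's threaded sleeve can end at. z up; x points from the port towards the eyepieces: the camera's x must finally lie along it, either way. The port's draw tube is set anywhere from 0 to 16 mm out: by that much, not measured, the rim ends above this point; feel for it.
- slots (a point): Point 3 mm below port, same axes (does not move with the sleeve). Sleeve: aluminium ring, 48 mm outside, bore 29 mm, two opposite radial slots in its rim, 7.5 wide, 6.5 mm deep, for the cross key. The slots start 40 to 80 degrees anticlockwise (from above) of the final direction, port's x; not measured, only felt or seen. Seated, the nose's tip rests on the bore's floor, the underside 1 mm above the rim.
- bore (a point): Point on the axis 20 mm below port. The sleeve sinks 3 mm per radian clockwise (so its rim starts 2.1 to 4.2 mm higher than it ends), drags with 0.16 N m, stays where left, turns 65 degrees past square. It sits on a spring, 5 N per mm, solid after 2 mm: with the key on the rim push 4 to 8 N; when the key meets the slots the sleeve springs up and the force vanishes.
- stand: Fixed black parking stand; origin on the bench under its centre, z up, foot 90 (x) x 75 (y) mm, hollow box 66 x 48 mm, 34 mm high, whose rim carries the underside of the camera; the nose and key hang inside. Lift the camera straight up at least 20 mm to clear it.
- head: Fixed viewing head, origin on the bench under the port, axes of port: plate 150 x 130 mm, white body 120 x 110 mm, 75 mm high, black block 93 mm high at x 55 to 115 mm, two eyepiece tubes sloping up from there to x = 200 mm, 130 mm high, 31 mm either side of the centre line.
- spare_eyepiece: Bystander, loose, to be left alone: black eyepiece standing upright, 38 mm across, 45 mm high; origin at the centre of its underside.
- port_cap: Bystander, loose, to be left alone: flat round black dust cap, 44 mm across, 14 mm high; origin at the centre of its underside.
- oil_bottle: Bystander, loose, to be left alone: small amber bottle, 28 mm across, 65 mm high; origin at the centre of its underside.
- objective: Bystander, loose, to be left alone: steel microscope objective standing upright, 25 mm across, 42 mm high; origin at the centre of its underside.
- slide_tray: Bystander, loose, to be left alone: white open tray, 100 x 90 x 18 mm; origin at the centre of its underside.
- tissue_pack: Bystander, loose, to be left alone: flat cardboard pack, 110 x 80 x 14 mm; origin at the centre of its underside.
- screwdriver: Bystander, loose, to be left alone: screwdriver lying down, 160 mm long; origin in the middle of its length.
Things that resemble listed ones, but are neither listed nor needed, are in the scene too. Leave any purple look-alike of the stand alone.

How it is judged:
On the way:
1. the camera is lifted clear of its stand (z of camera_mid in the frame of stand above 0.07 m), for 0.1 s.
At the end, for the whole second after the job is handed in: Camera on the port within 4 mm of its axis, key in the slots, the nose resting on the floor of the sleeve's bore (sleeve_c0) with over 0.5 N of its weight, upright within 3.4 degrees, its long axis within 4.6 degrees of the eyepiece direction either way round, at rest and released (horizontal distance between camera_mid and port below 0.004 m and contact force between camera and sleeve_c0 above 0.5 N and angle between the x axis of camera_mid and the x axis of port, either way round below 0.08 rad and angle between camera_mid's own z axis and vertical below 0.06 rad and linear speed of camera below 0.01 m/s); the robot touches nothing.
It fails at once if the camera is pressed or twisted against the head with more than 25 N (contact force between camera and head above 25 N).
It fails at once if one of the other things on the bench is shifted by more than 30 mm (distance of any of spare_eyepiece, port_cap, oil_bottle, objective, slide_tray, tissue_pack, screwdriver from where it was at the start of the episode above 0.03 m).
It also fails if it takes over 61 s, if anything falls off the work surface, if the arm or the gripper's body presses on something with over 40 N, if the wrist force passes 120 N, or if a joint passes its speed limit or range.

## Working session

There is one attempt and no reset: what is moved stays moved. The work goes in short steps, Python scripts to look and compute and a tool call to move; the robot and the scene stay as the last step left them, time stands still between calls to the robot, and variables do not carry over. Pictures are saved under pics/ and viewed, about 8 in all and at most 12, crops included, and the job is handed in when it is done.

Besides the shell and the picture viewer there is one more tool, called as name([rows], argument=value, ...), one row to a line, values as JSON. arm_command: Moves the arm, as the interface text tells. Its arguments: {"type":"object","properties":{"increments":{"type":"array","items":{"type":"array","items":{"type":"number"}}},"newtons":{"type":"number"}},"required":["increments"]}

```bash
mkdir -p pics; cat > h.py <<'E'
import numpy as np, cv2
from bench import manip
def snap(n):
    s=manip.get_state(); im,d=manip.snapshot(n); c=manip.get_calibration(n)
    K=np.array(c['intrinsics'])
    if 'pose' in c: T=np.array(c['pose'])
    else:
        B=np.eye(4);B[:3,:3]=s['eef_rot'];B[:3,3]=s['ee_pos'];T=B@np.array(c['hand_eye'])
    return im,d,K,T
def cloud(d,K,T):
    v,u=np.indices(d.shape); P=np.stack([(u-K[0,2])/K[0,0]*d,(v-K[1,2])/K[1,1]*d,d],-1)
    return P@T[:3,:3].T+T[:3,3]
def ray(u,v,z,K,T):
    r=T[:3,:3]@np.array([(u-K[0,2])/K[0,0],(v-K[1,2])/K[1,1],1]); return T[:3,3]+r*(z-T[2,3])/r[2]
def save(n,im): cv2.imwrite('pics/'+n,cv2.cvtColor(im,cv2.COLOR_RGB2BGR))
E
python3 - <<'E'
from h import *
for n in('scene','side','wrist'):
    im,d,K,T=snap(n); save(n+'0.png',im); np.savez(n+'0.npz',im=im,d=d,K=K,T=T); print(n,T.round(3).tolist())
s=manip.get_state(); print({k:np.round(v,3).tolist() for k,v in s.items()})
a=cv2.imread('pics/scene0.png');b=cv2.imread('pics/wrist0.png');c=cv2.imread('pics/side0.png')
E
```

```text
scene [[0.629, 0.471, -0.618, 1.152], [0.777, -0.398, 0.487, -0.505], [-0.016, -0.787, -0.617, 0.707], [0.0, 0.0, 0.0, 1.0]]
side [[0.705, -0.418, 0.573, -0.117], [-0.709, -0.433, 0.557, -0.641], [0.015, -0.799, -0.602, 0.787], [0.0, 0.0, 0.0, 1.0]]
wrist [[0.228, 0.933, 0.28, 0.069], [0.974, -0.218, -0.067, 0.624], [-0.001, 0.288, -0.958, 0.372], [0.0, 0.0, 0.0, 1.0]]
{'time': 0.15, 'qpos': [-1.383, 0.418, -0.01, 1.614, 0.005, 1.111, -0.053], 'qd': [0.001, -0.0, 0.001, -0.003, -0.001, -0.002, -0.0], 'tau': [0.0, -86.475, 0.679, -43.507, 0.019, 0.006, -0.0], 'ee_pos': [0.142, 0.608, 0.303], 'eef_rot': [[-0.974, 0.228, -0.0], [0.228, 0.974, -0.001], [-0.0, -0.001, -1.0]], 'ft_force': [0.889, 0.035, -0.262], 'moment': [0.017, -0.044, 0.025], 'width': 0.085}
```

View pics/scene0.png

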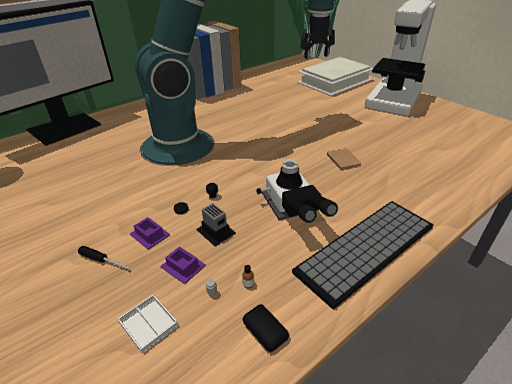

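View pics/side0.png

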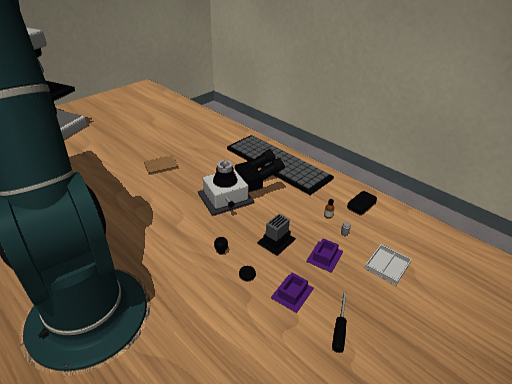

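The loose camera is the grey box in the black stand, at scene (214,218) and side (277,228). The purple stands at scene (150,233) and (183,264) are look-alikes. The white head is at scene (290,190), with its port at about (290,167) and its eyepieces towards (320,210). Next I'll measure the camera, the port and the bystanders.

```bash
python3 - <<'E'
from h import *
for n,cb,pb in(('scene',(195,200,240,245),(262,155,340,225)),('side',(255,210,300,255),(195,145,290,215))):
    z=np.load(n+'0.npz'); P=cloud(z['d'],z['K'],z['T'])
    for nm,b in(('cam',cb),('head',pb)):
        Q=P[b[1]:b[3],b[0]:b[2]]; I=z['im'][b[1]:b[3],b[0]:b[2]].astype(int)
        h=np.histogram(Q[...,2],np.arange(0,.2,.005)); print(n,nm,h[0].tolist())
        if nm=='cam':
            m=(Q[...,2]>.072)&(Q[...,2]<.1)
            q=Q[m]; print('top',np.median(q[:,2]),cv2.minAreaRect((q[:,:2]*1000).astype(np.float32)))
            m=(Q[...,2]>.045)&(Q[...,2]<.1); q=Q[m]; print('all',cv2.minAreaRect((q[:,:2]*1000).astype(np.float32)))
        else:
            for lo,hi in((.065,.08),(.086,.1),(.118,.15)):
                m=(Q[...,2]>lo)&(Q[...,2]<hi); q=Q[m]
                if len(q)>5: print(lo,len(q),q.mean(0).round(4),np.max(q[:,2]),cv2.minAreaRect((q[:,:2]*1000).astype(np.float32)))
ims=[]
for n,b in(('scene',(180,150,350,260)),('side',(190,140,360,250))):
    im=cv2.imread(f'pics/{n}0.png')[b[1]:b[3],b[0]:b[2]]; ims.append(cv2.resize(im,None,fx=4,fy=4*0.65,interpolation=cv2.INTER_CUBIC))
cv2.imwrite('pics/crop1.png',np.vstack(ims)); print(np.vstack(ims).shape)
E
```

```text
scene cam [437, 145, 44, 31, 42, 27, 76, 29, 33, 30, 20, 30, 35, 37, 32, 174, 50, 0, 0, 0, 0, 0, 0, 0, 0, 0, 0, 0, 0, 0, 0, 0, 0, 0, 0, 0, 0, 0, 0]
top 0.0785938722799524 ((507.83868408203125, -155.06427001953125), (61.1995964050293, 40.387142181396484), 4.8600382804870605)
all ((510.10394287109375, -155.07916259765625), (65.6620864868164, 40.855796813964844), 4.943396091461182)
scene head [631, 77, 191, 12, 27, 22, 15, 23, 33, 50, 57, 45, 41, 50, 228, 115, 99, 145, 485, 172, 151, 141, 113, 132, 125, 42, 39, 83, 0, 0, 0, 0, 0, 0, 0, 0, 0, 0, 0]
0.065 393 [0.5502 0.0691 0.0735] 0.0799286577356969 ((573.12841796875, 84.62041473388672), (108.17839050292969, 195.15028381347656), 71.18904876708984)
0.086 789 [0.6234 0.064  0.0926] 0.09998093230322702 ((618.3896484375, 70.1246337890625), (99.69454956054688, 223.6059112548828), 71.22714233398438)
0.118 337 [0.5952 0.0753 0.1272] 0.1391164525126698 ((614.5167236328125, 65.8610610961914), (89.79209899902344, 214.7417755126953), 73.70457458496094)
side cam [436, 121, 37, 32, 32, 33, 72, 26, 29, 29, 26, 29, 33, 26, 32, 163, 50, 0, 0, 0, 0, 0, 0
[... 225 characters left out ...]
.813655853271484, 40.65918731689453), 4.310362339019775)
side head [827, 160, 353, 517, 189, 52, 50, 53, 64, 82, 96, 81, 78, 94, 325, 161, 101, 171, 341, 143, 115, 93, 76, 91, 78, 34, 32, 66, 1, 0, 0, 0, 0, 0, 0, 0, 0, 0, 0]
0.065 580 [0.5284 0.0739 0.0733] 0.07999925691147303 ((524.9036254882812, 30.994369506835938), (247.95858764648438, 215.35342407226562), 50.30789566040039)
0.086 631 [0.6048 0.0624 0.0924] 0.0999277150284611 ((605.7708129882812, 72.70248413085938), (101.76750946044922, 228.80560302734375), 70.82437896728516)
0.118 249 [0.5672 0.0822 0.1277] 0.14045245943092854 ((604.7974853515625, 62.7935791015625), (92.55802154541016, 214.6154022216797), 76.82888793945312)
(572, 680, 3)
```

View pics/crop1.png

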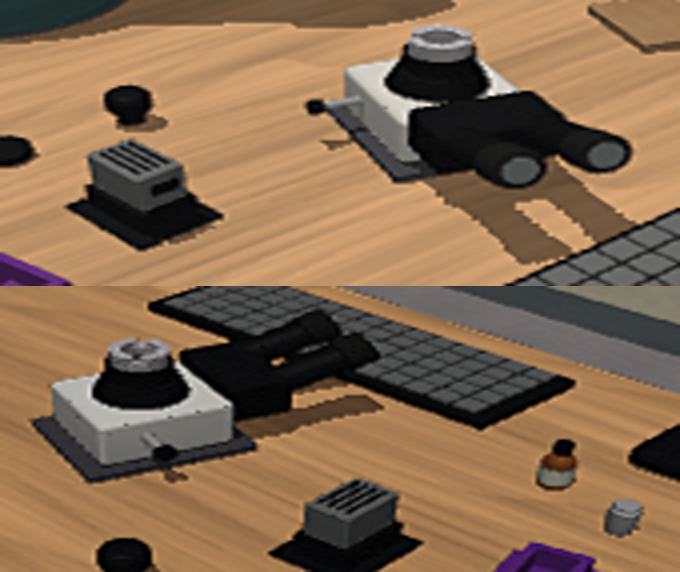

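The crop confirms it: a grey finned camera in a black stand. The port's silver ring shows slots in the side view, and there is a focus knob on the head's -y side. I'll get the ring's position next.

```bash
python3 - <<'E'
from h import *
for n,b in(('scene',(262,155,340,225)),('side',(195,145,290,215))):
    z=np.load(n+'0.npz'); P=cloud(z['d'],z['K'],z['T'])[b[1]:b[3],b[0]:b[2]]
    q=P[(P[...,2]>.133)]; print(n,len(q),q.min(0),q.max(0),cv2.minEnclosingCircle((q[:,:2]*1000).astype(np.float32)))
    q=q[q[:,0]<.58];print(len(q),q.min(0),q.max(0),cv2.minEnclosingCircle((q[:,:2]*1000).astype(np.float32)))
E
```

```text
scene 115 [ 0.51436786 -0.50476868  0.1330223 ] [1.15202003 0.12166677 0.7065546 ] ((838.4443359375, -193.16366577148438), 442.0718078613281)
99 [0.51436786 0.07400284 0.1330223 ] [0.56047785 0.12166677 0.13911645] ((537.1630859375, 98.01963806152344), 24.28478240966797)
side 97 [-0.11707018 -0.64057095  0.13305851] [0.55749544 0.1244833  0.78663867] ((213.61880493164062, -259.0807189941406), 504.86639404296875)
97 [-0.11707018 -0.64057095  0.13305851] [0.55749544 0.1244833  0.78663867] ((213.61880493164062, -259.0807189941406), 504.86639404296875)
```

arm_command([
  [85,-31,-25,0,0,0,0],
  [85,-31,-25,0,0,0,0],
  [85,-31,-25,0,0,0,0],
  [85,-31,-25,0,0,0,0],
  [85,-31,-25,0,0,0,0],
  [85,-31,-25,0,0,0,0],
  [85,-31,-25,0,0,0,0],
  [85,-31,-25,0,0,0,0],
], newtons=40)

```text
time: 0.82
ee_pos: [0.3387, 0.3523, 0.3004]
eef_rot: [[-0.977, 0.214, -0.004], [0.214, 0.977, -0.002], [0.004, -0.002, -1.0]]
ft_force: [2.0, 2.1, 0.9]
width: 0.0852
```

```bash
python3 -c "
from h import *
s=manip.get_state(); print({k:np.round(v,3).tolist() for k,v in s.items()})"
```

```text
{'time': 0.817, 'qpos': [-0.987, 0.178, 0.135, 1.95, -0.031, 1.02, 0.516], 'qd': [0.666, -0.157, 0.353, 0.202, -0.049, -0.039, 1.039], 'tau': [-9.804, -59.414, -1.828, -40.399, 0.092, 0.364, -3.601], 'ee_pos': [0.339, 0.352, 0.3], 'eef_rot': [[-0.977, 0.214, -0.004], [0.214, 0.977, -0.002], [0.004, -0.002, -1.0]], 'ft_force': [2.034, 2.147, 0.894], 'moment': [0.013, 0.002, 0.025], 'width': 0.085}
```

arm_command([
  [85,-31,-26,0,0,0,0],
  [85,-31,-26,0,0,0,0],
  [85,-31,-26,0,0,0,0],
  [85,-31,-26,0,0,0,0],
  [85,-31,-26,0,0,0,0],
  [85,-31,-26,0,0,0,0],
  [85,-31,-26,0,0,0,0],
  [85,-25,-21,0,0,0,0],
  [85,0,0,0,0,0,0],
])

```text
time: 1.57
ee_pos: [0.5375, 0.0843, 0.3006]
eef_rot: [[-0.975, 0.221, -0.002], [0.221, 0.975, -0.002], [0.001, -0.003, -1.0]]
ft_force: [0.2, -0.6, -0.6]
width: 0.085
```

```bash
python3 - <<'E'
from h import *
im,d,K,T=snap('wrist'); save('w1.png',im); np.savez('w1.npz',im=im,d=d,K=K,T=T)
s=manip.get_state(); print(s['ee_pos'],s['eef_rot'].round(3),s['qpos'].round(2),s['ft_force'])
E
```

```text
[0.53630765 0.08659153 0.30038187] [[-0.976  0.22  -0.003]
 [ 0.22   0.976 -0.002]
 [ 0.003 -0.002 -1.   ]] [-0.52  0.29  0.36  1.83 -0.12  1.05  1.24] [ 0.41774251  0.06121857 -0.30984387]
```

View pics/w1.png

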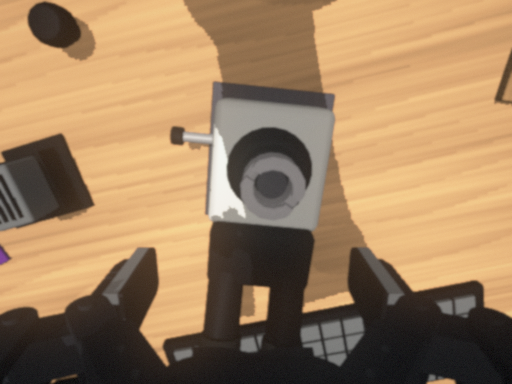

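The wrist view is good: ring at (273,185), white body around (270,160), eyepieces going down in the image. Next: the axis, the head's direction and the slot angle.

```bash
python3 - <<'E'
from h import *
z=np.load('w1.npz'); im,d,K,T=[z[k] for k in('im','d','K','T')]; P=cloud(d,K,T)
m=(P[...,2]>.132)&(P[...,2]<.145)&(np.hypot(P[...,0]-.536,P[...,1]-.098)<.032)
q=P[m]; zr=np.median(q[:,2]); print('rim',len(q),zr,np.percentile(q[:,2],[5,95]))
pts=(q[:,:2]*1000).astype(np.float32); (c,r)=cv2.minEnclosingCircle(pts); print(c,r)
mm=m.astype(np.uint8); cs,_=cv2.findContours(mm,cv2.RETR_EXTERNAL,cv2.CHAIN_APPROX_NONE); ct=max(cs,key=cv2.contourArea)[:,0]
cp=P[ct[:,1],ct[:,0],:2]*1000; A=np.c_[2*cp,np.ones(len(cp))]; s=np.linalg.lstsq(A,(cp**2).sum(1),rcond=None)[0]; print('ls',s[:2],np.sqrt(s[2]+s[0]**2+s[1]**2))
cx,cy=s[:2]/1000
# white body top
w=(P[...,2]>.066)&(P[...,2]<.082)&(im.min(2)>120); cs,_=cv2.findContours(w.astype(np.uint8),cv2.RETR_EXTERNAL,cv2.CHAIN_APPROX_NONE)
ct=max(cs,key=cv2.contourArea)[:,0]; print('body',cv2.minAreaRect((P[ct[:,1],ct[:,0],:2]*1000).astype(np.float32)),np.median(P[w][:,2]))
hd=(P[...,2]>.03)&(np.hypot(P[...,0]-.536,P[...,1]-.098)<.23)&(P[...,2]<.15)&(np.indices(d.shape)[0]<340)
B=(P[...,2]>.088)&(P[...,2]<.098)&(np.hypot(P[...,0]-cx,P[...,1]-cy)>.05)&(np.hypot(P[...,0]-cx,P[...,1]-cy)<.125); q=P[B];print('block',len(q),q.mean(0),cv2.minAreaRect((q[:,:2]*1000).astype(np.float32)), np.degrees(np.arctan2(q[:,1].mean()-cy,q[:,0].mean()-cx)))
# annulus unwrapped
for a in range(0,360,6):
    t=np.radians(a); row=[]
    for rr in(.017,.0195,.022):
        p=np.array([cx+rr*np.cos(t),cy+rr*np.sin(t),zr,1]); c=np.linalg.inv(T)@p; uv=K@(c[:3]/c[2]); u,v=np.round(uv[:2]).astype(int); row+= [int(im[v,u].sum()//3),round((P[v,u,2]-zr)*1000,1)]
    print(a,row,end=' | ' if a%12==0 else '\n')
x=cv2.resize(cv2.imread('pics/w1.png')[135:235,220:330],None,fx=6,fy=6,interpolation=cv2.INTER_CUBIC); cv2.imwrite('pics/crop2.png',x)
E
```

```text
rim 1865 0.13655105294188435 [0.13484392 0.13770162]
(533.83984375, 98.43387603759766) 24.709623336791992
ls [528.95227711 103.41233628] 17.09939305283175
body ((532.5402221679688, 98.70999145507812), (109.70198059082031, 116.11875915527344), 71.6785659790039) 0.07326422505571087
block 5718 [0.61348891 0.07168706 0.09107598] ((615.4088745117188, 71.12345886230469), (97.88471221923828, 62.54866027832031), 71.30142974853516) -20.570329322949082
0 [107, np.float64(-6.7), 117, np.float64(1.2), 130, np.float64(-0.2)] | 6 [107, np.float64(-3.9), 118, np.float64(0.6), 129, np.float64(-0.3)]
12 [126, np.float64(-7.4), 110, np.float64(-7.4), 115, np.float64(0.5)] | 18 [129, np.float64(-7.0), 126, np.float64(-6.5), 114, np.float64(-6.7)]
24 [125, np.float64(-6.2), 126, np.float64(-7.0), 117, np.float64(-7.1)] | 30 [127, np.float64(-7.1), 127, np.float64(-6.8), 110, np.float64(-6.4)]
36 [128, np.float64(-0.3), 130, np.float64(-1.2), 131, np.float64(0.1)] | 42 [130, np.float64(0.2), 130, np.float64(0.5), 132, np.float64(0.8)]
48 [129, np.float64(-0.5), 130, np.float64(-0.9), 136, np.float64(-0.1
[... 3081 characters left out ...]
.float64(-8.2), 124, np.float64(0.2)] | 306 [95, np.float64(-18.1), 97, np.float64(-7.0), 123, np.float64(-1.0)]
312 [95, np.float64(-13.5), 99, np.float64(-6.9), 128, np.float64(0.2)] | 318 [98, np.float64(-14.7), 103, np.float64(-7.7), 116, np.float64(0.1)]
324 [96, np.float64(-12.5), 99, np.float64(-4.5), 117, np.float64(0.8)] | 330 [97, np.float64(-13.8), 98, np.float64(-6.5), 122, np.float64(0.5)]
336 [98, np.float64(-9.5), 102, np.float64(-4.7), 124, np.float64(-0.2)] | 342 [100, np.float64(-10.3), 99, np.float64(-3.0), 127, np.float64(0.8)]
348 [97, np.float64(-8.5), 113, np.float64(0.6), 131, np.float64(-0.2)] | 354 [102, np.float64(-7.5), 107, np.float64(-1.4), 133, np.float64(0.4)]
```

View pics/crop2.png

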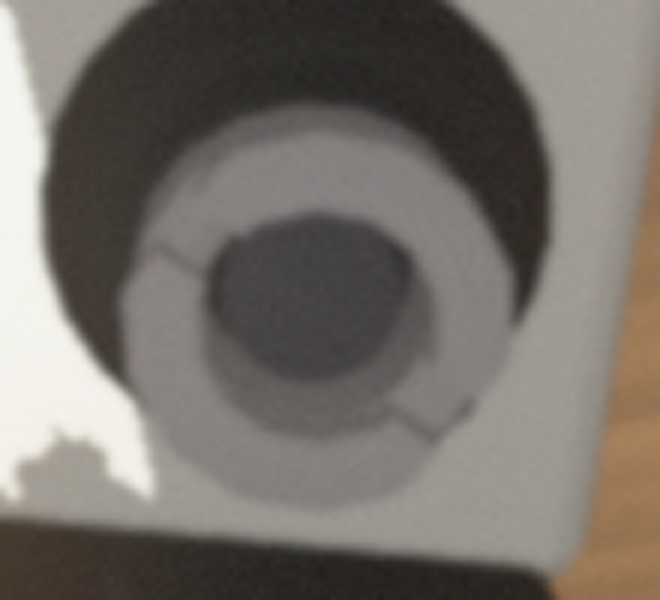

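```bash
python3 - <<'E'
from h import *
z=np.load('w1.npz'); P=cloud(z['d'],z['K'],z['T'])
c=np.array([.5337,.0984]); dl=P[...,:2]-c; r=np.hypot(*np.moveaxis(dl,-1,0)); a=np.degrees(np.arctan2(dl[...,1],dl[...,0]))
m=(r>.016)&(r<.0225)&(P[...,2]<.1315)&(P[...,2]>.128)
for lo,hi in((0,80),(-170,-90)):
    k=m&(a>lo)&(a<hi); print(k.sum(),np.median(a[k]),P[k].mean(0),np.percentile(a[k],[5,95]))
rm=(P[...,2]>.134)&(P[...,2]<.139)&(r>.0225)&(r<.03); print('r by sector',[(s,round(float(np.percentile(r[(r<.03)&(abs(P[...,2]-.1365)<.002)&(abs(a-s)<15)],98))*1000,1)) for s in range(-165,180,30)])
print('rin',[(s,round(float(np.percentile(r[(r<.03)&(abs(P[...,2]-.1365)<.002)&(abs(a-s)<15)],2))*1000,1)) for s in range(-165,180,30)])
# camera in stand seen at left
k=(P[...,2]>.074)&(P[...,2]<.083)&(P[...,1]<-.05); print('cam',k.sum(),cv2.minAreaRect((P[k][:,:2]*1000).astype(np.float32)))
E
```

```text
67 39.32587568720064 [0.54850721 0.11049044 0.12990685] [30.22225039 47.38189374]
74 -137.08185462503337 [0.51963751 0.08521622 0.13007626] [-145.5876847 -127.7661379]
r by sector [(-165, 24.2), (-135, 22.8), (-105, 24.0), (-75, 24.1), (-45, 24.1), (-15, 24.1), (15, 23.9), (45, 22.8), (75, 23.8), (105, 24.1), (135, 24.3), (165, 24.2)]
rin [(-165, 15.0), (-135, 15.3), (-105, 15.1), (-75, 14.8), (-45, 14.4), (-15, 14.7), (15, 14.6), (45, 14.9), (75, 14.7), (105, 15.0), (135, 15.0), (165, 15.0)]
cam 1427 ((509.97845458984375, -140.080810546875), (31.91732406616211, 68.04867553710938), 64.8311767578125)
```

arm_command([
  [85,-3,-35,5,0,0,-2.5],
  [85,-1,-35,5,0,0,-2.5],
  [85,1,-35,5,0,0,-2.5],
  [85,2,-35,5,0,0,-2.5],
  [85,4,-35,5,0,0,-2.5],
  [85,5,-35,5,0,0,-2.5],
  [85,7,-34,5,0,0,-2.5],
  [85,0,0,0,0,0,0],
])

```text
time: 2.28
ee_pos: [0.4976, -0.157, 0.263]
eef_rot: [[-0.994, -0.112, -0.004], [-0.112, 0.994, 0.001], [0.004, 0.002, -1.0]]
ft_force: [-0.9, -0.4, -0.3]
width: 0.0849
```

```bash
cat > cam.py <<'E'
from h import *
import sys
im,d,K,T=snap('wrist'); save(sys.argv[1],im); np.savez('w.npz',im=im,d=d,K=K,T=T); P=cloud(d,K,T)
s=manip.get_state(); print(s['ee_pos'].round(4),s['eef_rot'].round(4).tolist(),s['qpos'].round(2))
k=(P[...,2]>.074)&(P[...,2]<.084)&(np.hypot(P[...,0]-.505,P[...,1]+.155)<.06)
cs,_=cv2.findContours(k.astype(np.uint8),0,2); ct=max(cs,key=cv2.contourArea)
q=P[ct[:,0,1],ct[:,0,0]]; print(k.sum(),np.median(P[k][:,2]),cv2.minAreaRect((q[:,:2]*1000).astype(np.float32)), cv2.boundingRect(ct))
E
python3 cam.py w2.png
```

```text
[ 0.4984 -0.1541  0.2631] [[-0.9937, -0.1117, -0.0044], [-0.1117, 0.9937, 0.0024], [0.0041, 0.0029, -1.0]] [-0.12  0.3   0.42  1.92 -0.15  0.96  2.06]
3330 0.07761538643781499 ((503.8053283691406, -154.215087890625), (59.5433464050293, 39.96209716796875), 3.7023065090179443) (231, 161, 52, 72)
```

View pics/w2.png

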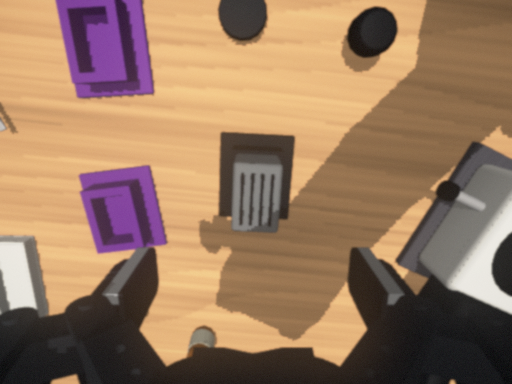

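Black stand and grey camera at (257,190), well clear of the purple stands at (120,210). Descending to grasp.

arm_command([
  [66,-5.5,-0.6,20,0,0,2.7],
  [66,0,0,30,0,0,0],
  [66,0,0,30,0,0,0],
  [66,0,0,25,0,0,0],
  [66,0,0,5,0,0,0],
  [66,0,0,0,0,0,0],
])

```text
time: 2.83
ee_pos: [0.5058, -0.1456, 0.1506]
eef_rot: [[-0.998, -0.068, -0.001], [-0.068, 0.998, 0.006], [0.0, 0.006, -1.0]]
ft_force: [-0.4, 0.8, 0.1]
width: 0.0657
```

```bash
python3 cam.py w3.png
```

```text
[ 0.5059 -0.1455  0.1511] [[-0.9977, -0.0679, -0.0003], [-0.0679, 0.9977, 0.0061], [-0.0001, 0.0061, -1.0]] [-0.08  0.47  0.37  1.99 -0.26  0.73  2.09]
9241 0.0776231309284319 ((503.7324523925781, -154.1663055419922), (59.329219818115234, 40.08665466308594), 3.5706162452697754) (193, 190, 86, 114)
```

View pics/w3.png

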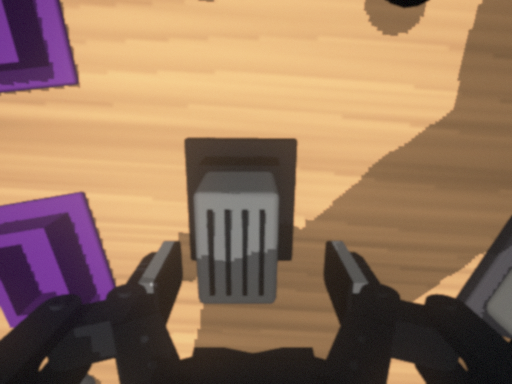

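The grasp point is about 8.7 mm off in y, so I'll correct that and then descend.

arm_command([
  [66,2.6,-8.7,0,0.35,0,0],
  [66,0,0,0,0,0,0],
  [66,0,0,15,0,0,0],
  [66,0,0,15,0,0,0],
  [66,0,0,0,0,0,0],
])

```text
time: 3.3
ee_pos: [0.5073, -0.1552, 0.1275]
eef_rot: [[-0.998, -0.069, 0.011], [-0.069, 0.998, -0.002], [-0.01, -0.002, -1.0]]
ft_force: [-0.2, -0.1, 0.4]
width: 0.066
```

arm_command([
  [66,3.2,1,7,0,0.6,0],
  [66,0,0,4,0,0,0],
  [66,0,0,0,0,0,0],
])

```text
time: 3.55
ee_pos: [0.5049, -0.155, 0.1187]
eef_rot: [[-0.998, -0.068, 0.003], [-0.068, 0.998, -0.003], [-0.002, -0.003, -1.0]]
ft_force: [0.2, 0.4, 0.0]
width: 0.066
```

arm_command([
  [66,0.8,0.5,2,-0.15,0.15,0],
  [36,0,0,0,0,0,0],
  [36,0,0,0,0,0,0],
  [36,0,0,0,0,0,0],
  [36,0,0,0,0,0,0],
  [36,0,0,0,0,0,0],
  [36,0,0,0,0,0,0],
], newtons=60)

```text
time: 4.13
ee_pos: [0.5044, -0.1545, 0.1181]
eef_rot: [[-0.998, -0.069, 0.001], [-0.069, 0.998, -0.0], [-0.001, -0.0, -1.0]]
ft_force: [-0.0, -0.8, -2.2]
width: 0.0394
```

arm_command([
  [36,0,0,-10,0,0,0],
  [36,0,0,-20,0,0,0],
  [36,0,0,-30,0,0,0],
  [36,0,0,-30,0,0,0],
  [36,0,0,-30,0,0,0],
  [36,0,0,-30,0,0,0],
  [36,0,0,-15,0,0,0],
  [36,0,0,0,0,0,0],
])

```text
time: 4.8
ee_pos: [0.5021, -0.1551, 0.2936]
eef_rot: [[-0.998, -0.066, -0.003], [-0.066, 0.998, -0.001], [0.003, -0.0, -1.0]]
ft_force: [0.2, 1.6, -3.8]
width: 0.0394
```

arm_command([
  [36,-6.2,31.3,0,0,0,-6.1],
  [36,-9.4,30.5,0,0,0,-6.1],
  [36,-12.5,29.4,0,0,0,-6.1],
  [36,-15.6,28,0,0,0,-6.1],
  [36,-18.4,26,0,0,0,-6.1],
  [36,-21,24,0,0,0,-6.1],
  [36,-23.5,21.7,0,0,0,-6.1],
  [36,-18,14,0,0,0,-6.1],
  [36,0,0,0,0,0,0],
  [36,0,0,0,0,0,0],
])

```text
time: 5.63
ee_pos: [0.5269, 0.0991, 0.2899]
eef_rot: [[-0.578, -0.816, -0.006], [-0.816, 0.578, -0.002], [0.006, 0.004, -1.0]]
ft_force: [-0.3, -1.0, -2.8]
width: 0.0394
```

```bash
cat > mv.py <<'E'
# usage: mv.py x y z(mm) phi(deg): increments in tool axes
from h import *
import sys
from scipy.spatial.transform import Rotation as R
s=manip.get_state(); t=np.array(sys.argv[1:4],float); phi=float(sys.argv[4])
Rm=s['eef_rot']; p=s['ee_pos']*1000
G=np.array([[np.cos(np.radians(phi)),np.sin(np.radians(phi)),0],[np.sin(np.radians(phi)),-np.cos(np.radians(phi)),0],[0,0,-1]])
print('pos',p.round(2),'phi',np.degrees(np.arctan2(Rm[1,0],Rm[0,0])).round(2)%360,'zax',Rm[:,2].round(4),'f',s['ft_force'].round(2),'m',s['moment'].round(3),'w',s['width'],'q7',s['qpos'][6].round(2))
print('shift',(Rm.T@(t-p)).round(2),'rot',np.degrees(R.from_matrix(Rm.T@G).as_rotvec()).round(2))
E
python3 mv.py 533.7 98.4 255 233; python3 - <<'E'
from h import *
im,d,K,T=snap('wrist'); save('w4.png',im); np.savez('w4.npz',im=im,d=d,K=K,T=T)
E
```

```text
pos [526.88  99.06 289.88] phi 234.70999999999998 zax [-0.0065 -0.0023 -1.    ] f [-0.3  -0.97 -2.76] m [-0.025  0.012 -0.005] w 0.03937057142939518 q7 2.33
shift [-3.6  -6.09 34.84] rot [ 0.22 -0.32  1.71]
```

View pics/w4.png

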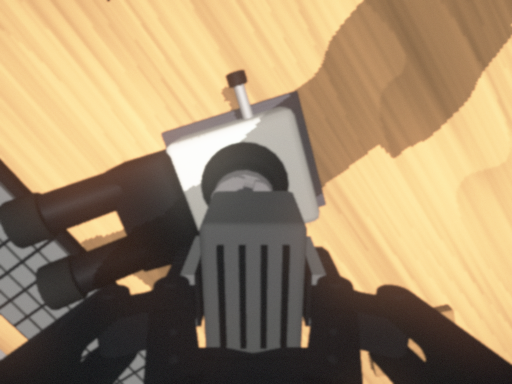

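The camera is held square at about (253,265), with the port ring peeking out behind it at (245,180). The ring arc seen from this rotated wrist lets me cross-check the hand-eye error.

```bash
python3 - <<'E'
from h import *
from scipy.optimize import least_squares
for f in('w1.npz','w4.npz'):
    z=np.load(f); P=cloud(z['d'],z['K'],z['T'])
    c=np.array([.5337,.0984]);
    m=(abs(P[...,2]-.1365)<.0025)&(np.hypot(P[...,0]-c[0],P[...,1]-c[1])<.03)
    q=P[m][:,:2]; h=cv2.convexHull((q*1e5).astype(np.float32))[:,0]/1e5
    # outer-arc points: far side from the camera
    q0=z['T'][:2,3]
    print(f,m.sum(),np.median(P[m][:,2]))
    a=np.degrees(np.arctan2(*(q-c).T[::-1])); E=[]
    for s in np.arange(-180,180,5):
        k=abs(a-s)<2.5
        if k.sum()>6:
            r=np.percentile(np.hypot(*(q[k]-c).T),97)
            if r>.0215: E.append(c+r*np.array([np.cos(np.radians(s)),np.sin(np.radians(s))]))
    E=np.array(E); r=least_squares(lambda p:np.hypot(*(E-p).T)-.0241,c,loss='soft_l1',f_scale=.0003); print(len(E),r.x,np.abs(r.fun).mean())
z=np.load('w4.npz'); P=cloud(z['d'],z['K'],z['T']); v,u=np.indices(z['d'].shape)
m=(P[...,2]>.245)&(u>180)&(u<330)&(v>180)&(v<345)&(np.hypot(P[...,0]-.527,P[...,1]-.099)<.05); print('camtop',m.sum(),np.median(P[m][:,2]),cv2.minAreaRect((P[m&(abs(P[...,2]-np.median(P[m][:,2]))<.003)][:,:2]*1000).astype(np.float32)))
E
```

```text
w1.npz 1796 0.13658180006549514
64 [0.5336065  0.09840647] 0.000453904016562363
w4.npz 439 0.13654123430950452
18 [0.53432297 0.09853724] 0.00038553520251234365
camtop 16420 0.2498356109416087 ((522.783447265625, 97.57642364501953), (54.76575469970703, 55.62977600097656), 55.260467529296875)
```

arm_command([
  [36,-4,-6.5,18,0.1,-0.3,1.5],
  [36,0,0,12,0.1,0,0],
  [36,0,0,0,0,0,0],
  [36,0,0,0,0,0,0],
])

```text
time: 6.02
ee_pos: [0.5342, 0.0949, 0.2583]
eef_rot: [[-0.607, -0.795, -0.001], [-0.795, 0.607, -0.001], [0.002, 0.0, -1.0]]
ft_force: [-0.1, 0.1, -3.3]
width: 0.0394
```

```bash
python3 mv.py 534.3 99.0 240 233
```

```text
pos [534.16  94.92 258.34] phi 232.65 zax [-0.0013 -0.001  -1.    ] f [-0.06  0.08 -3.29] m [-0.044 -0.017 -0.025] w 0.03944658097370978 q7 2.32
shift [-3.36  2.35 18.34] rot [ 0.02 -0.09 -0.35]
```

arm_command([
  [36,-3.4,2.4,4,0,0,0],
  [36,0,0,4,0,0,0],
  [36,0,0,0,0,0,0],
])

```text
time: 6.27
ee_pos: [0.5345, 0.098, 0.2508]
eef_rot: [[-0.609, -0.793, -0.001], [-0.793, 0.609, -0.001], [0.001, -0.0, -1.0]]
ft_force: [-0.2, 0.3, -3.5]
width: 0.0393
```

```bash
python3 mv.py 534.3 99.0 240 233
```

```text
pos [534.46  97.98 250.84] phi 232.45999999999998 zax [-6.0e-04 -1.1e-03 -1.0e+00] f [-0.17  0.31 -3.54] m [-0.035  0.016 -0.02 ] w 0.039282415100168555 q7 2.31
shift [-0.73  0.76 10.84] rot [-0.01 -0.07 -0.54]
```

arm_command([
  [36,-0.9,0.9,4,0,0,0],
  [36,-0.2,0.2,4,0,0,0],
  [36,-0.2,0.2,3,0,0,0],
  [36,0,0,0,0,0,0],
])

```text
time: 6.6
ee_pos: [0.5344, 0.1, 0.2396]
eef_rot: [[-0.609, -0.793, 0.001], [-0.793, 0.609, -0.001], [0.0, -0.001, -1.0]]
ft_force: [-0.9, -0.2, -2.6]
width: 0.0391
```

```bash
python3 mv.py 534.3 99.0 230 233
```

```text
pos [534.37 100.02 239.57] phi 232.45999999999998 zax [ 7.e-04 -7.e-04 -1.e+00] f [-0.88 -0.16 -2.56] m [-0.034  0.012  0.014] w 0.03908064768880844 q7 2.31
shift [ 0.85 -0.55  9.57] rot [-0.06 -0.01 -0.54]
```

Lateral control is within 1 mm, so the nose goes into the bore now, with a check partway.

arm_command([
  [36,0.8,-0.5,3,0,0,0],
  [36,0,0,2,0,0,0],
  [36,0,0,0,0,0,0],
])

```text
time: 6.85
ee_pos: [0.5343, 0.099, 0.2341]
eef_rot: [[-0.609, -0.793, 0.001], [-0.793, 0.609, -0.001], [0.0, -0.001, -1.0]]
ft_force: [-0.2, 0.2, -3.2]
width: 0.0389
```

```bash
python3 mv.py 534.3 99.0 228 233
```

```text
pos [534.3   99.04 234.06] phi 232.47 zax [ 7.e-04 -7.e-04 -1.e+00] f [-0.19  0.15 -3.24] m [ 0.025  0.014 -0.024] w 0.038936992014251846 q7 2.31
shift [ 0.03 -0.02  6.06] rot [-0.06 -0.01 -0.53]
```

arm_command([
  [36,0,0,3,0,0,0],
  [36,0,0,2,0,0,0],
  [36,0,0,0,0,0,0],
])

```text
time: 7.1
ee_pos: [0.5344, 0.0989, 0.2286]
eef_rot: [[-0.609, -0.793, 0.001], [-0.793, 0.609, -0.001], [0.0, -0.001, -1.0]]
ft_force: [0.0, -0.6, -2.8]
width: 0.0394
```

arm_command([
  [36,0,0,1,0,0,0],
  [36,0,0,0,0,0,0],
])

```text
time: 7.27
ee_pos: [0.5345, 0.0989, 0.2275]
eef_rot: [[-0.609, -0.793, 0.001], [-0.793, 0.609, -0.001], [-0.0, -0.001, -1.0]]
ft_force: [-0.6, -0.1, 0.1]
width: 0.0395
```

```bash
python3 mv.py 534.3 99.0 227 233
```

```text
pos [534.47  98.94 227.5 ] phi 232.45999999999998 zax [ 9.e-04 -6.e-04 -1.e+00] f [-0.64 -0.1   0.1 ] m [0.003 0.17  0.031] w 0.039456281940176016 q7 2.32
shift [0.05 0.17 0.5 ] rot [-0.07  0.   -0.54]
```

arm_command([
  [36,0,0,0.6,0,0,0],
  [36,0,0,0,0,0,2],
])

```text
time: 7.43
ee_pos: [0.5346, 0.099, 0.2272]
eef_rot: [[-0.636, -0.772, 0.001], [-0.772, 0.636, -0.0], [-0.001, -0.001, -1.0]]
ft_force: [-0.3, 1.1, 0.6]
width: 0.0392
```

arm_command([
  [36,0,0,0,0,0,2],
  [36,0,0,0,0,0,2],
])

```text
time: 7.6
ee_pos: [0.5348, 0.099, 0.2276]
eef_rot: [[-0.691, -0.723, 0.002], [-0.723, 0.691, -0.0], [-0.001, -0.002, -1.0]]
ft_force: [-0.6, 1.2, -1.8]
width: 0.0395
```

```bash
python3 mv.py 534.3 99.0 227 230
```

```text
pos [534.79  99.01 227.6 ] phi 226.32 zax [ 2.e-03 -1.e-04 -1.e+00] f [-0.56  1.16 -1.76] m [-0.019  0.076  0.023] w 0.03945357617820214 q7 2.22
shift [0.35 0.35 0.6 ] rot [-0.09  0.07 -3.68]
```

arm_command([
  [36,0.2,0.3,0.9,0,0.1,0],
  [36,0,0,0.2,0,0,2],
])

```text
time: 7.77
ee_pos: [0.5347, 0.0993, 0.2269]
eef_rot: [[-0.716, -0.699, 0.002], [-0.699, 0.716, -0.001], [-0.0, -0.002, -1.0]]
ft_force: [-0.3, 0.3, -2.1]
width: 0.039
```

arm_command([
  [36,0,0,0.3,0,0,2],
  [36,0,0,0,0,0,0],
])

```text
time: 7.93
ee_pos: [0.5347, 0.0993, 0.2265]
eef_rot: [[-0.74, -0.673, 0.002], [-0.673, 0.74, -0.001], [-0.0, -0.002, -1.0]]
ft_force: [0.5, -0.2, -3.3]
width: 0.0393
```

```bash
python3 mv.py 534.3 99.0 226 220
```

```text
pos [534.68  99.32 226.47] phi 222.27 zax [ 0.0017 -0.0013 -1.    ] f [ 0.5  -0.19 -3.26] m [-0.018  0.039 -0.015] w 0.03929894597477916 q7 2.15
shift [0.49 0.02 0.47] rot [-0.12  0.03  2.27]
```

The force vanished at phi ≈ 222°, which matches the slot angle I saw. Lowering into the slots to seat it.

arm_command([
  [36,0.4,0,1.2,-0.1,0,1],
  [36,0,0,1,0,0,0],
])

```text
time: 8.1
ee_pos: [0.5344, 0.0991, 0.2242]
eef_rot: [[-0.75, -0.661, 0.001], [-0.661, 0.75, 0.0], [-0.001, -0.0, -1.0]]
ft_force: [-0.1, 0.0, -3.3]
width: 0.0394
```

arm_command([
  [36,0,0,0.8,0,0,0],
  [36,0,0,0,0,0,0],
])

```text
time: 8.27
ee_pos: [0.5342, 0.0991, 0.2229]
eef_rot: [[-0.749, -0.662, 0.0], [-0.662, 0.749, -0.0], [-0.0, -0.0, -1.0]]
ft_force: [-1.2, -0.5, -3.3]
width: 0.0393
```

```bash
python3 mv.py 534.3 99.2 223 221
```

```text
pos [534.19  99.05 222.91] phi 221.47 zax [ 1.e-04 -0.e+00 -1.e+00] f [-1.21 -0.5  -3.3 ] m [-0.003  0.041 -0.005] w 0.03933626806946506 q7 2.14
shift [-0.18  0.04 -0.09] rot [-0.    0.    0.47]
```

arm_command([
  [36,0,0,0.6,0,0,0],
  [36,0,0,0,0,0,0],
])

```text
time: 8.43
ee_pos: [0.5343, 0.0991, 0.2223]
eef_rot: [[-0.749, -0.663, 0.0], [-0.663, 0.749, 0.0], [-0.0, -0.0, -1.0]]
ft_force: [-0.3, -0.6, -0.6]
width: 0.0393
```

arm_command([
  [36,0,0,0.4,0,0,0],
  [36,0,0,0,0,0,0],
])

```text
time: 8.6
ee_pos: [0.5343, 0.0991, 0.2221]
eef_rot: [[-0.748, -0.663, 0.0], [-0.663, 0.748, 0.0], [-0.0, -0.0, -1.0]]
ft_force: [-1.7, -0.4, 0.8]
width: 0.0394
```

Seated on the bore's floor at TCP z ≈ 222.3 mm. Now screwing clockwise and following it down.

arm_command([
  [36,0,0,0.2,0,0,3],
  [36,0,0,0.2,0,0,3],
  [36,0,0,0.2,0,0,3],
  [36,0,0,0.2,0,0,3],
])

```text
time: 8.93
ee_pos: [0.5344, 0.099, 0.2218]
eef_rot: [[-0.873, -0.488, 0.001], [-0.488, 0.873, 0.0], [-0.001, 0.0, -1.0]]
ft_force: [-0.8, 0.2, -0.2]
width: 0.0394
```

```bash
python3 mv.py 534.3 99.1 221.5 210
```

```text
pos [534.39  98.96 221.79] phi 209.24 zax [ 7.e-04  4.e-04 -1.e+00] f [-0.77  0.21 -0.2 ] m [0.065 0.317 0.147] w 0.03937715620865224 q7 1.95
shift [0.01 0.16 0.29] rot [ 0.    0.05 -0.76]
```

arm_command([
  [36,0,-0.1,0.2,0,0,3],
  [36,0,-0.1,0.2,0,0,3],
  [36,0,0,0.2,0,0,3],
  [36,0,0,0.2,0,0,3],
])

```text
time: 9.27
ee_pos: [0.5343, 0.0991, 0.2212]
eef_rot: [[-0.958, -0.287, 0.001], [-0.287, 0.958, 0.001], [-0.001, 0.001, -1.0]]
ft_force: [-0.9, -0.8, -0.9]
width: 0.0393
```

```bash
python3 mv.py 534.4 98.8 221 200
```

```text
pos [534.31  99.14 221.23] phi 196.7 zax [ 5.e-04  8.e-04 -1.e+00] f [-0.85 -0.78 -0.86] m [0.005 0.238 0.173] w 0.03932453086160941 q7 1.75
shift [ 0.01 -0.35  0.23] rot [ 0.03  0.04 -3.3 ]
```

arm_command([
  [36,0,0,0.2,0,0,3],
  [36,0,-0.1,0.2,0,0,3],
  [36,0,0,0.2,0,0,3],
  [36,0,-0.1,0.2,0,0,3],
])

```text
time: 9.6
ee_pos: [0.5343, 0.0993, 0.2206]
eef_rot: [[-0.997, -0.073, 0.001], [-0.073, 0.997, 0.001], [-0.001, 0.001, -1.0]]
ft_force: [-0.9, 1.0, -0.0]
width: 0.0388
```

```bash
python3 mv.py 534.5 98.5 220 180
```

```text
pos [534.27  99.33 220.62] phi 184.17 zax [ 6.0e-04  1.1e-03 -1.0e+00] f [-0.94  0.98 -0.03] m [0.109 0.179 0.16 ] w 0.03881312135738177 q7 1.55
shift [-0.17 -0.85  0.61] rot [0.06 0.04 4.17]
```

arm_command([
  [36,0,-0.4,0.2,0.05,0,3],
  [36,0,-0.2,0.2,0,0,3],
  [36,0,-0.1,0.2,0,0,3],
  [36,0,-0.1,0.2,0,0,3],
  [36,0,0,0.2,0,0,3],
  [36,0,0,0.2,0,0,3],
  [36,0,0,0,0,0,0],
])

```text
time: 10.18
ee_pos: [0.5342, 0.0997, 0.2197]
eef_rot: [[-0.967, 0.254, 0.001], [0.254, 0.967, 0.001], [-0.001, 0.001, -1.0]]
ft_force: [-0.7, -0.3, -0.6]
width: 0.0393
```

```bash
python3 mv.py 534.5 98.5 219.5 161.7
```

```text
pos [534.23  99.74 219.7 ] phi 165.27 zax [ 0.0011  0.001  -1.    ] f [-0.73 -0.27 -0.65] m [-0.161  0.162  0.079] w 0.03929432327565843 q7 1.25
shift [-0.57 -1.13  0.2 ] rot [0.07 0.04 3.57]
```

arm_command([
  [36,-0.3,-0.5,0.2,0,0,2.5],
  [36,0,0,0,0,0,1],
  [36,0,0,0,0,0,0],
])

```text
time: 10.43
ee_pos: [0.5343, 0.0998, 0.2196]
eef_rot: [[-0.951, 0.309, 0.001], [0.309, 0.951, 0.001], [-0.001, 0.002, -1.0]]
ft_force: [-0.8, -1.2, -1.1]
width: 0.0395
```

```bash
python3 mv.py 534.5 98.5 219.5 161.7; cat > fin.py <<'E'
from h import *
import sys
im,d,K,T=snap('wrist'); save(sys.argv[1],im); P=cloud(d,K,T)
def rect(m,nm):
    cs,_=cv2.findContours(m.astype(np.uint8),0,1); ct=max(cs,key=cv2.contourArea)[:,0]; q=P[ct[:,1],ct[:,0]]
    print(nm,m.sum(),np.median(P[m][:,2]).round(4),cv2.minAreaRect((q[:,:2]*1000).astype(np.float32)))
g=(np.hypot(P[...,0]-.534,P[...,1]-.0985)<.04)
rect(g&(P[...,2]>.172)&(P[...,2]<.186)&(np.abs((P[...,1]-.0985)*.948+(P[...,0]-.534)*.317)<float(sys.argv[2])),'cam')
rect((P[...,2]>.066)&(P[...,2]<.082)&(im.min(2)>120),'body')
rect((P[...,2]>.088)&(P[...,2]<.098)&(np.hypot(P[...,0]-.534,P[...,1]-.0985)>.05)&(np.hypot(P[...,0]-.534,P[...,1]-.0985)<.125),'block')
E
python3 fin.py w5.png .0205
```

```text
pos [534.29  99.79 219.57] phi 161.99 zax [ 0.001   0.0014 -1.    ] f [-0.76 -1.15 -1.14] m [-0.174  0.1    0.095] w 0.03953383482832517 q7 1.2
shift [-0.6  -1.16  0.07] rot [0.09 0.03 0.29]
cam 13927 0.1793 ((532.5831298828125, 98.97084045410156), (41.02719497680664, 57.60164260864258), 71.63349914550781)
body 10340 0.0732 ((522.8433227539062, 101.89462280273438), (109.56143951416016, 97.22563171386719), 71.90686798095703)
block 317 0.0911 ((608.2420654296875, 34.593814849853516), (5.555520534515381, 26.476457595825195), 72.4460678100586)
```

View pics/w5.png

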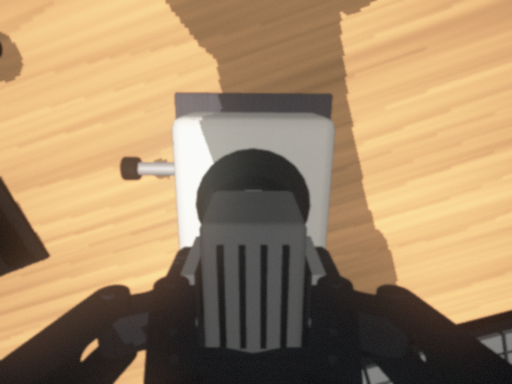

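The camera looks parallel to the white body (71.6° against 71.9°) and sits on its axis. Releasing and rising straight up.

arm_command([
  [44,0,0,0,0,0,0],
  [48,0,0,0,0,0,0],
  [56,0,0,0,0,0,0],
  [66,0,0,0,0,0,0],
  [66,0,0,0,0,0,0],
  [66,0,0,0,0,0,0],
])

```text
time: 10.98
ee_pos: [0.5349, 0.0995, 0.2201]
eef_rot: [[-0.953, 0.304, 0.003], [0.304, 0.953, 0.002], [-0.002, 0.002, -1.0]]
ft_force: [-0.9, 0.3, -0.0]
width: 0.0663
```

arm_command([
  [66,0,0,-8,0,0,0],
  [66,0,0,-12,0,0,0],
  [66,0,0,-20,0,0,0],
  [66,0,0,-25,0,0,0],
  [66,0,0,-25,0,0,0],
  [66,0,0,-25,0,0,0],
  [66,0,0,0,0,0,0],
  [66,0,0,0,0,0,0],
])

```text
time: 11.65
ee_pos: [0.5342, 0.0983, 0.3471]
eef_rot: [[-0.952, 0.305, 0.005], [0.305, 0.952, 0.002], [-0.004, 0.003, -1.0]]
ft_force: [-1.0, 0.4, -0.5]
width: 0.0656
```

```bash
python3 mv.py 534.5 98.5 300 161.7; python3 fin.py w6.png .03; python3 - <<'E'
from h import *
for n in('scene','side'):
    im,d,K,T=snap(n); save(n+'9.png',im)
a=cv2.imread('pics/w6.png'); a=cv2.resize(a,None,fx=.75,fy=.75)
b=cv2.resize(cv2.imread('pics/side9.png')[120:260,180:340],(384,288)); 
cv2.imwrite('pics/fin.png',np.hstack([a,b]))
E
```

```text
pos [534.19  98.27 347.08] phi 162.22 zax [ 0.0046  0.0016 -1.    ] f [-0.97  0.35 -0.48] m [-0.013  0.02   0.017] w 0.0656139330953456 q7 1.13
shift [-4.000e-02  1.800e-01  4.708e+01] rot [0.17 0.22 0.52]
cam 3895 0.1789 ((533.6973876953125, 98.57022857666016), (40.11408615112305, 59.52484130859375), 72.97933959960938)
body 5449 0.0732 ((532.0923461914062, 98.29844665527344), (108.4269790649414, 116.65005493164062), 71.35648345947266)
block 4129 0.0911 ((619.0116577148438, 70.11264038085938), (97.86925506591797, 68.65534210205078), 71.28247833251953)
```

View pics/fin.png

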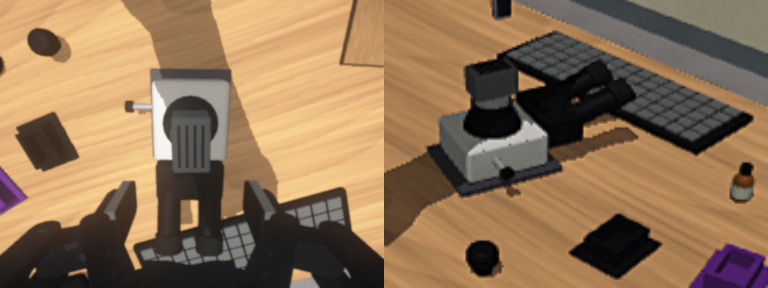

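```bash
python3 - <<'E'
from h import *
for i in range(2):
    im,d,K,T=snap('wrist'); P=cloud(d,K,T)
    m=(np.hypot(P[...,0]-.534,P[...,1]-.0985)<.04)&(abs(P[...,2]-.1789)<.005); e=cv2.erode(m.astype(np.uint8),np.ones((5,5)))>0
    q=P[e]; c=np.linalg.lstsq(np.c_[q[:,:2],np.ones(len(q))],q[:,2],rcond=None)[0]; print('tilt deg',np.degrees(np.hypot(c[0],c[1])).round(2))
    w,V=np.linalg.eigh(np.cov(P[m][:,:2].T)); print('long axis',np.degrees(np.arctan2(V[1,1],V[0,1]))%180-180)
    b=(P[...,2]>.066)&(P[...,2]<.082)&(im.min(2)>120); cs,_=cv2.findContours(b.astype(np.uint8),0,1); ct=max(cs,key=cv2.contourArea)[:,0]; print('body',cv2.minAreaRect((P[ct[:,1],ct[:,0],:2]*1000).astype(np.float32))[2]-90)
s=manip.get_state(); print(s['time'],s['ft_force'],s['qd'].round(3)); manip.close_job()
E
```

```text
tilt deg 0.3
long axis -16.939390446921493
body -18.313819885253906
tilt deg 0.4
long axis -17.630849533214985
body -18.389251708984375
11.9 [-0.34816151  0.35403479 -0.2111815 ] [ 0.001  0.003 -0.002  0.001  0.002 -0.001 -0.001]
the job is handed in; nothing more can be done
```

The camera is on the port, screwed down until square, released, and the job is handed in at 11.9 s of the 61 s; no verdict was reported.

**What I did:** I lifted the camera out of the black stand and lowered its nose into the port. Under a light push of about 4 N I turned it clockwise. The force vanished at about 222° tool angle, close to the slot angle I had seen (about 41°, or 221° on the tool). It then dropped about 5.7 mm until the nose met the bore's floor. I screwed it about 60° clockwise, following it down roughly 3 mm against a drag of about 0.16 N m. Then I let go and rose straight up.

**Last checks, after release:**
- **Position:** the camera's centre is within 0.5 mm of the measured port axis.
- **Upright:** the tilt is 0.3–0.4°.
- **Seating:** the top is at 178.9 mm, about 0.5 mm below the height I worked out for full seating. I did not measure the rest force on the floor directly after letting go.
- **Direction:** the long axis is at −17.0 to −17.6°, against −18.4° for the head. That is about 1° off, within the 4.6° allowed. While still gripped it read 0.3° off, so the two readings disagree by about a degree (noise, or a little give on release).
- **Bystanders:** the last pictures show nothing visibly disturbed near the port and stand. I did not measure the other things again.

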